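Fetch the V-block from behind the cans and load it in the drill vice

TASK

The steel V-block is wanted in the drill vice, but the red spray can, the yellow oil bottle and the blue tin stand close round it in the drip tray and leave no room for the hand. Stand all three on the black rubber mat, then set the V-block flat on the vice bed, groove up, in the middle between the open jaws with its groove running along the jaws, and finally put each of the three back in the tray on the very spot where it stood. Keep the three upright throughout, and do not disturb the paste tin and the tape roll that share the tray.

Things in the scene. Friction and masses are not known exactly. Their poses are not given: they have to be found in the camera images.
- vblock_center (a point): Bare steel V-block, 38 mm wide (x), 44 mm long (y, along the groove), 38 mm high, 0.4 kg, groove up, at the tray's rear, length roughly along the tray's y. Point: its centre, 19 mm above its foot. The V groove is 33 mm wide and 15 mm deep in the top. Hold it by its end faces (44 mm apart along y), low down: in the vice fingers have room beside its ends only.
- spray_center (a point): Red spray can, pale band, white cap: 50 mm across, 108 mm high, 0.1 to 0.2 kg, straight-sided to 83 mm above the foot. Stands in the tray before the V-block (robot's side) or at one of its ends. Point: on its axis, 54 mm above its foot. Grip 60 to 80 mm above the foot (lower, the hand meets the cap). In the tray close the grip along the tray's x or y; fingertips may pass over the V-block.
- oil_center (a point): Yellow oil bottle, green band, black spout: 50 mm across, 108 mm high, 0.1 to 0.2 kg, straight-sided to 83 mm above the foot. Stands in the tray before the V-block (robot's side) or at one of its ends. Point: on its axis, 54 mm above its foot. Grip 60 to 80 mm above the foot (lower, the hand meets the cap). In the tray close the grip along the tray's x or y; fingertips may pass over the V-block.
- blue_center (a point): Blue ink tin, white band, blue screw cap: 50 mm across, 108 mm high, 0.1 to 0.3 kg, straight-sided to 86 mm above the foot. Stands in the tray before the V-block (robot's side) or at one of its ends. Point: on its axis, 54 mm above its foot. Grip 60 to 80 mm above the foot (lower, the hand meets the cap). In the tray close the grip along the tray's x or y; fingertips may pass over the V-block.
- mat: Black ribbed rubber mat fixed on the bench left or right of the tray, 250 mm (x) by 140 mm (y), 4 mm thick; origin at the centre of its underside. The three fit in a row along its x, 80 mm apart.
- vice_bed (a point): Blue drill vice fixed on the other side of the tray. Point: middle of its bed, 22 mm above the bench, midway between the jaws. They face each other along its x, 62 mm apart, are 100 mm wide (along y), rise 30 mm above the bed and do not move; the space between is open above and at both y ends. Screw and cross handle point to -x, reaching 180 mm, below jaw height.
- tray: Grey sheet-steel drip tray fixed on the bench, 180 mm (x) by 330 mm (y), origin at the centre of its underside. Floor 4 mm above the bench; rim 19 mm high at front and sides, 47 mm at the back (+x). The V-block stands about 24 mm behind its centre (+x), the three about 53 mm before the V-block and 55 mm to either end of it, centre to centre.
- paste: Low round tin of grinding paste, green lid, 54 mm across, 28 mm high, at the tray's left end (+y); origin at the centre of its foot. Not to be disturbed.
- tape: Roll of white insulating tape lying flat, 62 mm across, 19 mm high, at the tray's right end (-y); origin at the centre of its underside. Not to be disturbed.
Things that resemble listed ones, but are neither listed nor needed, are in the scene too. What is shaped like the part that bears vblock_center but brown is not meant. What is shaped like the part that bears blue_center but orange is not meant.

How it is judged:
By the outcome, as a careful person would: the job done as asked, in the order asked, and still so for the second after the job is handed in, with the robot touching nothing.
It also fails if it takes over 144 s, if anything falls off the work surface, if the arm or the gripper's body presses on something with over 40 N, if the wrist force passes 120 N, or if a joint passes its speed limit or range.

ROBOT

A 6-joint arm with a two-finger parallel gripper is mounted at the origin on the work surface. World frame = base frame: x ahead of the robot, y to its left, z up, the work surface at z = 0. Lengths are in m, angles in rad, forces in N, time in s.
With the tool pointing down it reaches from about 0.35 to 0.775 m from the base axis. Payload 7.3 kg.
Tool frame: the origin (TCP) lies at the very end of the fingers, on their centre line; the grasp point (between the pads) lies 19 mm behind it (r.hold_point_z is the distance from the TCP to the grasp point, in m); z points along the fingers, y is the line along which they close (so a half turn about z gives the same grasp; the last joint's range is limited). The gripper opens to 92 mm and grips with 3 to 60 N. Pads are 19 mm wide; open, the fingers measure 130 mm over their backs; the gripper's body (75 mm by 190 mm) begins 47 mm behind the grasp point.
Start: joints at [1.184, 0.342, 1.524, -0, 1.275, -0.146], TCP at [0.125, 0.51, 0.227] pointing down, gripper open.
Joint ranges: [-2.53, 2.53], [-0.77, 2.02], [0.04, 2.7], [-1, 4.14], [0.28, 2.66], [-3.11, 3.11]. Speed limits (rad/s): [2.57, 2.57, 3.14, 3.14, 3.14, 3.14].

INTERFACE

Orientations are given as a rotation vector (axis times angle).
In Python, from workcell import r gives the robot as it stands. Calls block until the motion is done:
- r.reach(position, orientation): joint-space move of the TCP to a pose.
- r.servo_line(position, rotation=None, max_speed=0.15): straight line of the TCP; rotation=None keeps the orientation; max_speed is the mean speed in m/s.
- r.move_j(angles): joint-space move.
- r.gripper_open() and r.close(): open the fingers fully, or close them until they stop; the grip force is fixed at half the most.
- r.wait(seconds).
- r.inverse_kinematics(position, orientation): joint angles nearest the present ones, or None.
- r.get_image(name): name is "scene" or "side" or "wrist"; returns a dict with "img" (384x512x3 uint8, red, green, blue), "fx", "fy", "cx", "cy" (pixels), "rvec" (rotation vector, rad) and "tvec" (3), from world to camera coordinates, as OpenCV has them. Camera axes: x right, y down, z forward; pixel columns grow to the right and rows downward; lengths in m; the calibration is good to about 2 mm. The wrist camera is an equidistant fisheye: a pixel r from the principal point sees the ray r / f radians off the axis. A picture is of the moment at which its call begins. There is no depth.
A pose or a line that the arm cannot do raises r.IKError and nothing moves.
- r.sign_off(): hands the job in; it is judged then, once.
Readings, each from a call of its own:
- r.read_clock(): time.
- r.read_qpos(): joint angles.
- r.read_joint_vel(): joint speeds.
- r.read_effort(): joint torques, N m.
- r.read_ee_pos(): TCP position.
- r.read_ee_rot(): TCP orientation.
- r.read_contact_force(): force on the tool from outside, world axes, zero at the start.
- r.read_torque(): the same for the moment, N m.
- r.read_opening(): finger opening in m.
- r.read_finger_force(): force on a finger pad.
Only numpy, scipy, OpenCV 4.12 (cv2) and the standard library are available. Lean on these libraries where they do the work, as an engineer would, in place of code of your own. Each camera call takes 0.05 s, during which the arm holds its last target. There are 200 camera calls.

## Working session

There is one attempt and no reset: what is moved stays moved. The work goes in short steps, each a Python script; the robot and the scene stay as the last script left them, time stands still between calls to the robot, and variables do not carry over. Pictures are saved under pics/ and viewed, at most 14 in all, crops included, and the job is handed in when it is done.

```bash
mkdir -p pics; ls
python3 - <<'E'
from workcell import r
import cv2
for n in ("scene","side"):
    d=r.get_image(n); cv2.imwrite(f"pics/{n}0.png",cv2.resize(d["img"][:,:,::-1],(800,600),interpolation=cv2.INTER_CUBIC)); print(n,d["fx"],d["cx"],d["cy"],d["rvec"],d["tvec"])
print(r.read_clock())
E
```

```text
pics
scene 417.53543190372267 247.93765594850356 198.11301852336567 [ 1.92955617  1.80139232 -0.55088712] [-0.02334479 -0.38034239  1.33795751]
side 353.8934467219782 251.9332203321464 184.09116280847815 [ 2.28764222 -0.24145888  0.08902753] [-0.49757942  0.12512081  0.73423384]
0.1
```

View pics/scene0.png

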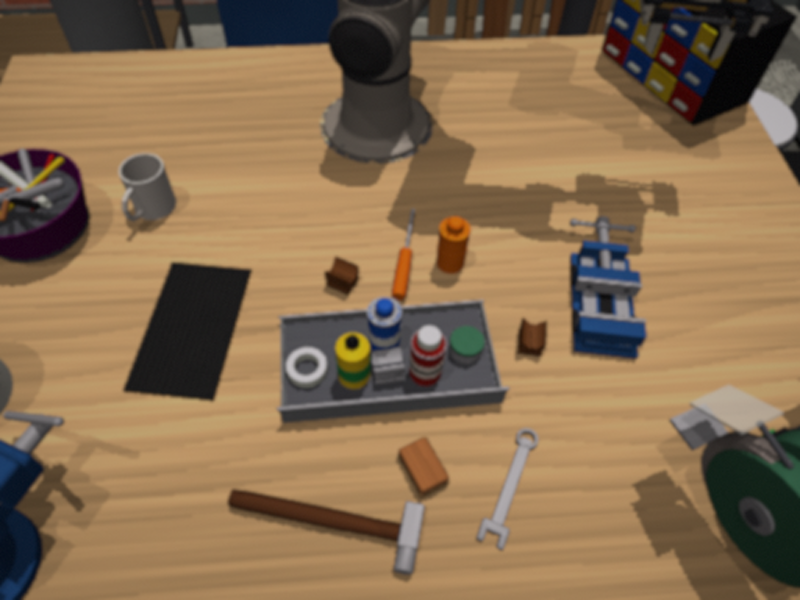

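View pics/side0.png

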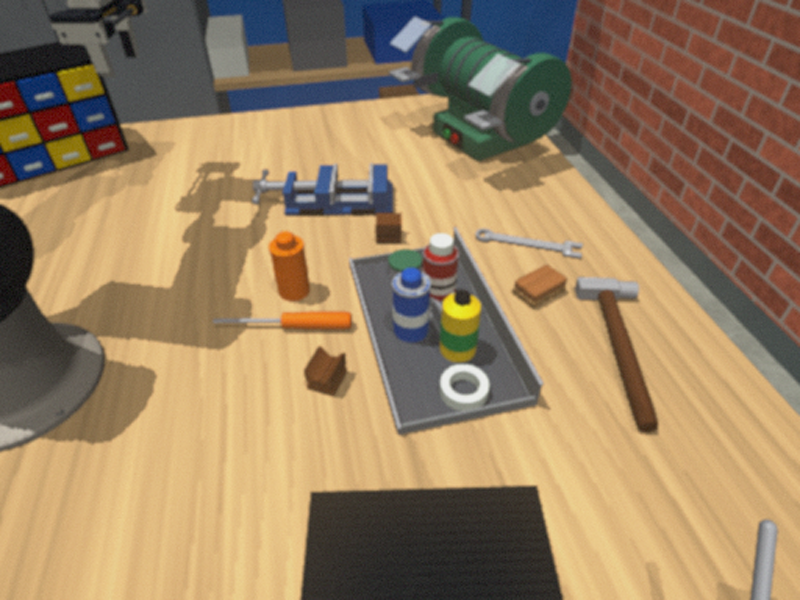

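The scene view shows the mat at left (188,330), the tray in the middle, and the vice at right (605,305). The blue tin (385,322) stands in front of the V-block, the oil bottle (352,362) at its -y end and the spray can (428,355) at its +y end. The V-block candidates are the grey one at (388,366) in the tray and the brown ones at (342,274) and (532,336); only the grey steel one fits. The tin candidates are blue (385,322) and orange (453,245); the blue one is meant. I'll check both in enlarged crops.

```bash
cat > h.py <<'E'
from workcell import r
import numpy as np, cv2
from scipy.optimize import least_squares
from scipy.spatial.transform import Rotation as R
def cam(d):
    return cv2.Rodrigues(np.array(d["rvec"],float))[0], np.array(d["tvec"],float)
def ray(d,u,v,fish=False):
    Rm,t=cam(d); x=(u-d["cx"])/d["fx"]; y=(v-d["cy"])/d["fy"]
    if fish:
        th=np.hypot(x,y); s=np.sinc(th/np.pi); k=np.array([x*s,y*s,np.cos(th)])
    else: k=np.array([x,y,1.])
    return -Rm.T@t, Rm.T@k
def atz(d,u,v,z,fish=False):
    o,k=ray(d,u,v,fish); return (o+k*(z-o[2])/k[2])[:2]
def proj(d,P,fish=False):
    Rm,t=cam(d); c=np.atleast_2d(P)@Rm.T+t
    if fish:
        n=np.hypot(c[:,0],c[:,1]); th=np.arctan2(n,c[:,2]); s=th/np.maximum(n,1e-9); x,y=c[:,0]*s,c[:,1]*s
    else: x,y=c[:,0]/c[:,2],c[:,1]/c[:,2]
    return np.c_[x*d["fx"]+d["cx"],y*d["fy"]+d["cy"]]
def crop(d,x0,y0,x1,y1,s,name):
    cv2.imwrite(f"pics/{name}.png",cv2.resize(d["img"][y0:y1,x0:x1,::-1],None,fx=s,fy=s,interpolation=cv2.INTER_CUBIC))
E
python3 - <<'E'
from h import *
crop(r.get_image("scene"),170,120,425,280,3,"sc")
crop(r.get_image("side"),150,90,360,280,3,"sd")
E
```

```text
(no output)
```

View pics/sc.png

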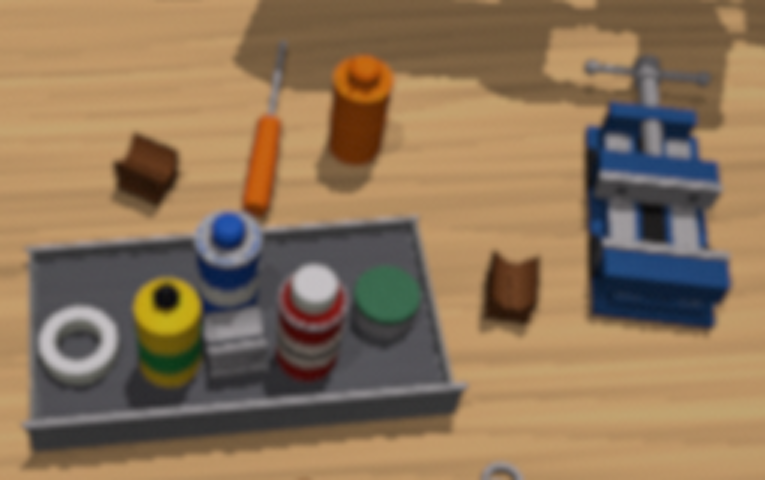

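View pics/sd.png

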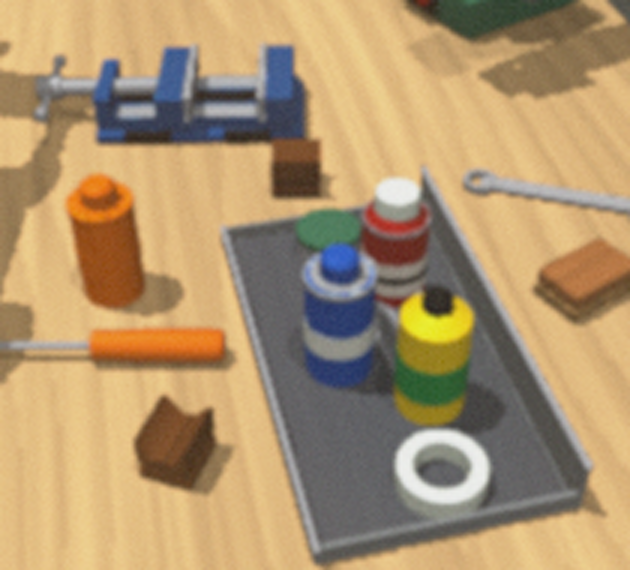

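The crops confirm it: the grey steel V-block at (235,342) stands among blue (228,250), oil (167,330) and spray (312,320), while the brown blocks and the orange tin stand outside the tray. Now I'll compute positions.

Run:
```python
from h import *
s=r.get_image("scene"); q=r.get_image("side")
S=lambda u,v,z:atz(s,u/3+170,v/3+120,z)
Q=lambda u,v,z:atz(q,u/3+150,v/3+90,z)
p=lambda n,*a:print(n,*[np.round(x,4) for x in a])
p("blue",S(228,224,.108),Q(340,252,.108)); p("oil",S(166,291,.108),Q(438,296,.108)); p("spray",S(316,276,.108),Q(397,188,.108))
p("tray F",S(32,249,.019),S(415,220,.019)); p("tray F side",Q(318,550,.019),Q(224,231,.019))
p("tray B",S(30,428,.047),S(462,388,.047)); p("side B",Q(587,468,.047),Q(425,170,.047))
p("mat",*[atz(s,u*.64,v*.64,.004) for u,v in((172,263),(251,269),(213,399),(126,391))])
p("vice",S(598,203,.052),S(718,197,.052),S(607,243,.052),S(727,262,.052))
p("vb top",S(205,322,.038+.004),S(262,312,.042),S(267,345,.042),S(207,355,.042))
w=r.get_image("wrist"); p("wristcam",ray(w,w["cx"],w["cy"])[0],ray(w,w["cx"],w["cy"])[1],np.array([w["fx"],w["cx"],w["cy"]]))
p("ee",r.read_ee_pos(),r.read_ee_rot())
p("ee R",R.from_rotvec(r.read_ee_rot()).as_matrix())
```

```text
blue [ 0.5268 -0.0198] [ 0.5298 -0.018 ]
oil [ 0.5835 -0.0692] [ 0.5819 -0.0752]
spray [0.5777 0.0417] [0.587  0.0438]
tray F [ 0.4792 -0.1796] [0.4707 0.1436]
tray F side [ 0.4771 -0.1886] [0.4662 0.1325]
tray B [ 0.6571 -0.1741] [0.6457 0.1486]
side B [ 0.6493 -0.1842] [0.6411 0.1417]
mat [ 0.344  -0.3727] [ 0.3658 -0.2369] [ 0.6102 -0.282 ] [ 0.588  -0.4133]
vice [0.4863 0.2895] [0.4867 0.3906] [0.5261 0.2873] [0.5506 0.379 ]
vb top [ 0.5726 -0.0406] [0.5665 0.0046] [0.5963 0.0059] [ 0.602  -0.0408]
wristcam [0.0526 0.527  0.3848] [ 0.2684 -0.0662 -0.961 ] [297.3186 255.9617 193.6804]
ee [0.1251 0.5098 0.2266] [-3.7730e-01 -3.1188e+00  5.0000e-04]
ee R [[-9.711e-01  2.385e-01 -1.000e-04]
 [ 2.385e-01  9.711e-01 -3.000e-04]
 [ 0.000e+00 -3.000e-04 -1.000e+00]]
```

The blue, oil, spray, tray and mat estimates all agree with the given layout (53 and 55 mm spacing, tray yaw about +0.03, mat yaw about -0.174). Next come close wrist views of the tray and the vice.

```bash
cat >> h.py <<'E'
def ori(yaw): return (R.from_euler('z',yaw)*R.from_matrix(np.diag([-1.,1,-1]))).as_rotvec()
E
python3 - <<'E'
from h import *
import pickle
D={}
for n,p,y in (("vice",[.515,.335,.22],0.0),("tray",[.55,-.018,.28],.03)):
    r.reach(p,ori(y)); r.wait(.3); d=D[n]=r.get_image("wrist"); print(n,r.read_qpos(),r.read_clock())
    cv2.imwrite(f"pics/w_{n}.png",cv2.resize(d["img"][:,:,::-1],(800,600),interpolation=cv2.INTER_CUBIC))
pickle.dump(D,open("D.pkl","wb"))
E
```

```text
vice [ 4.52920056e-01  5.12817274e-01  1.27125587e+00  3.33636905e-05
  1.35735687e+00 -1.11867847e+00] 2.275
tray [-1.71010829e-01  3.54730627e-01  1.35774760e+00  3.39482124e-05
  1.42934674e+00 -1.77274885e+00] 3.975
```

View pics/w_vice.png

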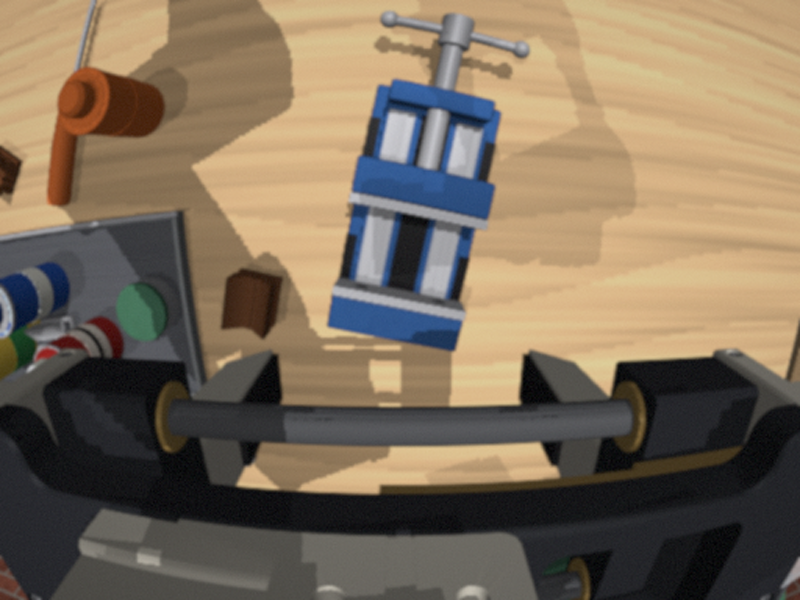

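View pics/w_tray.png

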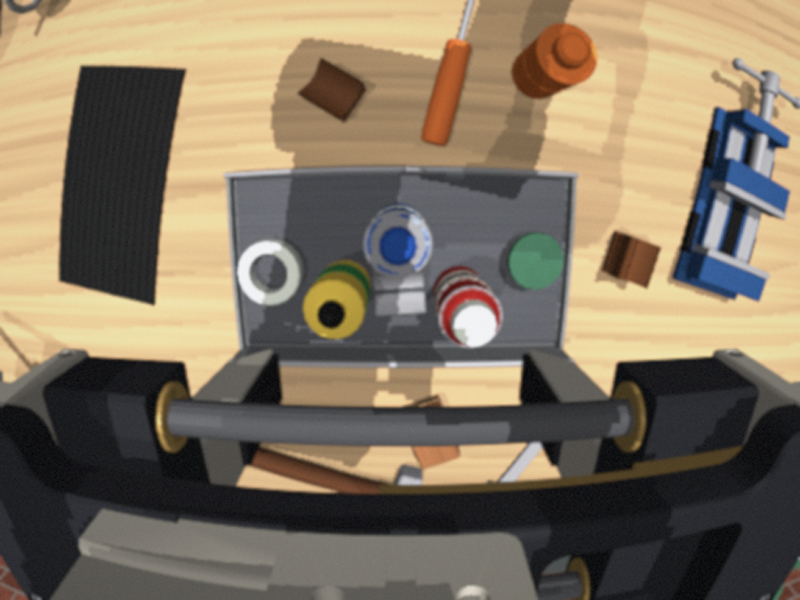

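The vice view shows the moving jaw's inner top edge from (350,205) to (488,228) and the far jaw's from (339,284) to (465,313). The tray view shows cap tops for blue (398,245), oil (331,314) and spray (474,324), and the tray's front corners at (227,176) and (577,176).

Run:
```python
from h import *
import pickle
D=pickle.load(open("D.pkl","rb"))
W=lambda n,u,v,z:atz(D[n],u*.64,v*.64,z,True)
p=lambda n,*a:print(n,*[np.round(x,4) for x in a])
A,B,C,E=[W("vice",u,v,.052) for u,v in((350,205),(488,228),(339,284),(465,313))]
p("jaws",A,B,C,E,"mid",(A+B+C+E)/4,"w",np.linalg.norm(B-A),np.linalg.norm(E-C),"yaw",np.arctan2(-(B-A)[0],(B-A)[1]),np.arctan2(-(E-C)[0],(E-C)[1]), "gap",np.linalg.norm((A+B-C-E)/2))
p("blue",W("tray",398,245,.112)); p("oil",W("tray",331,314,.112)); p("spray",W("tray",474,324,.112))
p("tray",W("tray",227,176,.019),W("tray",577,176,.019))
p("mat",*[W("tray",u,v,.004) for u,v in((80,66),(186,69),(154,304),(60,281))])
```

```text
Traceback (most recent call last):
numpy._core._exceptions._UFuncNoLoopError: ufunc 'multiply' did not contain a loop with signature matching types (dtype('<U3'), dtype('float64')) -> None
```

Run:
```python
from h import *
import pickle
D=pickle.load(open("D.pkl","rb"))
W=lambda n,u,v,z:atz(D[n],u*.64,v*.64,z,True)
np.set_printoptions(precision=4,suppress=True)
p=print
A,B,C,E=[W("vice",u,v,.052) for u,v in((350,205),(488,228),(339,284),(465,313))]
p("jaws",A,B,C,E,"mid",(A+B+C+E)/4,"w",np.linalg.norm(B-A),np.linalg.norm(E-C),"yaw",np.arctan2(-(B-A)[0],(B-A)[1]),np.arctan2(-(E-C)[0],(E-C)[1]), "gap",np.linalg.norm((A+B-C-E)/2))
p("blue",W("tray",398,245,.112)); p("oil",W("tray",331,314,.112)); p("spray",W("tray",474,324,.112))
p("tray",W("tray",227,176,.019),W("tray",577,176,.019))
p("mat",*[W("tray",u,v,.004) for u,v in((80,66),(186,69),(154,304),(60,281))])
```

```text
jaws [0.4626 0.2999] [0.4784 0.3977] [0.5198 0.2907] [0.5417 0.3832] mid [0.5006 0.3429] w 0.0991083047993668 0.0951196586635246 yaw -0.15998170174274143 -0.23298807478471326 gap 0.06144173111433086
blue [ 0.5267 -0.02  ]
oil [ 0.5795 -0.0681]
spray [0.584  0.0386]
tray [ 0.4781 -0.1815] [0.4675 0.1452]
mat [ 0.3421 -0.3745] [ 0.3669 -0.235 ] [ 0.61   -0.2806] [ 0.5863 -0.4163]
```

```bash
cat >> h.py <<'E'
import json
np.set_printoptions(precision=4,suppress=True)
TY=.033; MC=np.array([.4765,-.326]); MY=-.174; UP=.205
mu=np.array([np.cos(MY),np.sin(MY)])
MAT={"blue":MC-.08*mu,"spray":MC,"oil":MC+.08*mu}
def go(xy,z,yaw): r.reach([xy[0],xy[1],z],ori(yaw))
def dn(xy,z,v=.12): r.servo_line([xy[0],xy[1],z],max_speed=v)
def pick(xy,z,yaw,up=UP):
    r.gripper_open() if r.read_opening()<.085 else None
    go(xy,up,yaw); dn(xy,z); r.close()
    print("opening",r.read_opening(),"F",r.read_finger_force(),"t",r.read_clock()); dn(xy,up)
    print(" lifted",r.read_opening(),r.read_contact_force())
def place(xy,z,yaw,up=UP):
    go(xy,up,yaw); dn(xy,z+.015); dn(xy,z,.03); print("  contact",r.read_contact_force(),r.read_ee_pos()); r.gripper_open(); dn(xy,up); print("placed t",r.read_clock())
E
python3 - <<'E'
from h import *
import pickle
w=pickle.load(open("D.pkl","rb"))["tray"]; s=r.get_image("scene"); q=r.get_image("side")
O={}
for n,a,b,c in(("blue",(228,224),(340,252),(398,245)),("oil",(166,289),(438,294),(331,314)),("spray",(316,276),(397,188),(474,324))):
    f=lambda P:np.r_[(proj(s,P)[0]-[a[0]/3+170,a[1]/3+120]),(proj(q,P)[0]-[b[0]/3+150,b[1]/3+90]),(proj(w,P,True)[0]-np.array(c)*.64)]
    k=least_squares(f,[.55,0,.1]); print(n,k.x,k.fun.round(1)); g=lambda P:f(np.r_[P,.111]); k=least_squares(g,[.55,0]); print("   ",k.x,k.fun.round(1)); O[n]=k.x.tolist()
json.dump(O,open("O.json","w"))
E
```

```text
blue [ 0.5276 -0.02    0.1095] [-0.  -0.1 -0.8  0.2 -0.   0.5]
    [ 0.5276 -0.0202] [-0.1 -0.5 -0.8 -0.3 -0.2  0.6]
oil [ 0.5819 -0.0693  0.1054] [-0.1  0.7 -1.  -0.3 -0.2  0.2]
    [ 0.5811 -0.0695] [-0.2 -1.  -1.2 -2.3 -1.1  1. ]
spray [0.5835 0.0386 0.1138] [-1.   0.9 -0.8 -0.5  0.3  0.1]
    [0.584  0.0392] [-0.7  1.7 -0.7  0.3  0.4 -0.3]
```

The positions are consistent to about 2 mm (oil to spray 109 mm, expected 110). Moving the blue tin first, with a look afterwards.

Run:
```python
from h import *
O=json.load(open("O.json"))
pick(O["blue"],.060,TY); place(MAT["blue"],.061,MY)
crop(r.get_image("scene"),60,120,340,290,2.8,"after_blue")
```

```text
opening 0.04989908398677293 F 30.000120965050883 t 6.5833
 lifted 0.049356032091233834 [ 0.1787  1.0119 -2.5157]
  contact [ 0.103   0.0674 -2.5982] [ 0.3977 -0.3122  0.0609]
placed t 13.2333
```

View pics/after_blue.png

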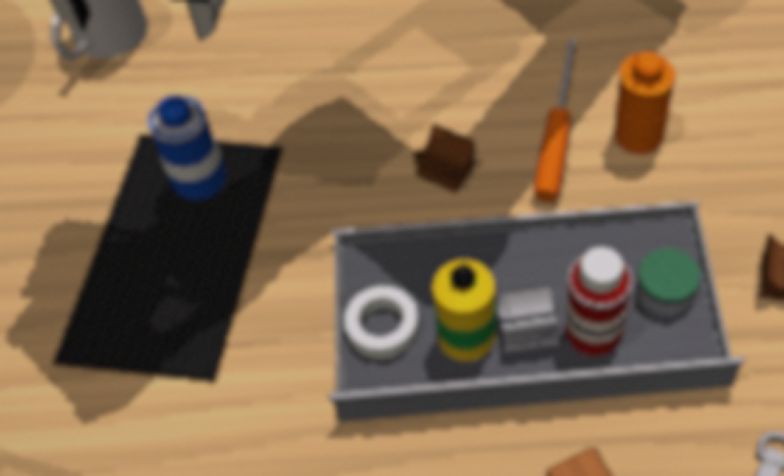

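The blue tin (188,150) stands upright on the mat and the tray is undisturbed. Next are the spray can and the oil bottle, then a close look at the V-block.

Run:
```python
from h import *
import pickle
O=json.load(open("O.json"))
pick(O["oil"],.060,TY); place(MAT["oil"],.060,MY)
pick(O["spray"],.060,TY); place(MAT["spray"],.060,MY)
go([.60,-.016],.20,TY); r.wait(.3); d=r.get_image("wrist"); pickle.dump(d,open("vb.pkl","wb")); print(r.read_clock())
print(proj(d,[.582,-.016,.042],True))
crop(d,130,90,390,250,3,"vb")
crop(r.get_image("scene"),60,120,340,290,2.8,"after3")
```

```text
opening 0.049416049122128186 F 29.999633997213095 t 16.55
 lifted 0.04942954659456509 [-0.3593 -0.2932 -0.9458]
  contact [-0.8568  0.0301  2.3268] [ 0.5552 -0.3397  0.06  ]
placed t 23.0583
opening 0.04918815198020522 F 29.996181388705736 t 26.5833
 lifted 0.04934187909580635 [-0.6295 -0.4723 -1.5819]
  contact [-0.7642  0.7072  2.4896] [ 0.4764 -0.3258  0.06  ]
placed t 33.45
35.0583
[[257.916  163.1952]]
```

View pics/vb.png

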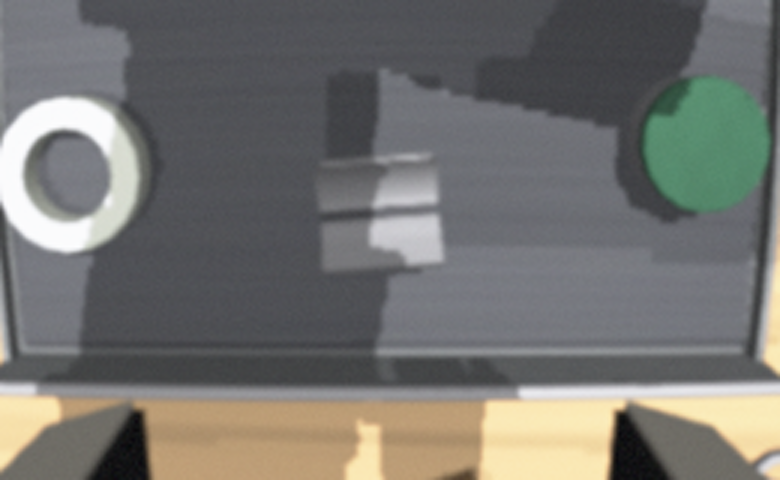

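View pics/after3.png

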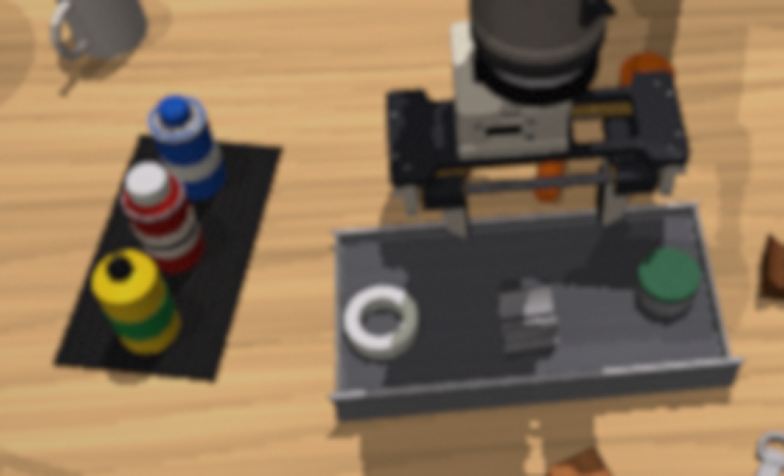

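The V-block is clear: its top corners in the crop are (319,162), (432,154), (442,262) and (323,271). All three containers stand upright on the mat. Next I'll pick the V-block and recheck the vice on the way.

Run:
```python
from h import *
import pickle
d=pickle.load(open("vb.pkl","rb"))
C=np.array([atz(d,u/3+130,v/3+90,.042,True) for u,v in((319,162),(432,154),(442,262),(323,271))])
e1,e2=C[1]-C[0],C[2]-C[3]; yaws=[np.arctan2(-e[0],e[1]) for e in(e1,e2)]
c=C.mean(0); print(C,c,yaws,np.linalg.norm(e1),np.linalg.norm(e2),np.linalg.norm(C[3]-C[0]))
assert np.hypot(*(c-[.582,-.016]))<.012
yaw=np.mean(yaws); 
pick(c,.006,yaw,.16)
json.dump([c.tolist(),yaw],open("vb.json","w"))
go([.53,.343],.22,-.195); r.wait(.3); v=r.get_image("wrist"); pickle.dump(v,open("v2.pkl","wb")); print(r.read_clock(),proj(v,[.5006,.343,.052],True),r.read_opening())
crop(v,130,70,390,260,3,"v2")
```

```text
[[ 0.5618 -0.0397]
 [ 0.5577  0.0003]
 [ 0.597   0.0057]
 [ 0.6017 -0.0375]] [ 0.5795 -0.0178] [np.float64(0.10318219447004125), np.float64(0.1097821456730368)] 0.04026605224504298 0.04351621855426508 0.03997227985406929
opening 0.04384835500447494 F 29.996508434414864 t 37.65
 lifted 0.043896976488818275 [-0.1582  0.1558 -4.2911]
40.8167 [[251.9519 151.3306]] 0.04360595428324552
```

View pics/v2.png

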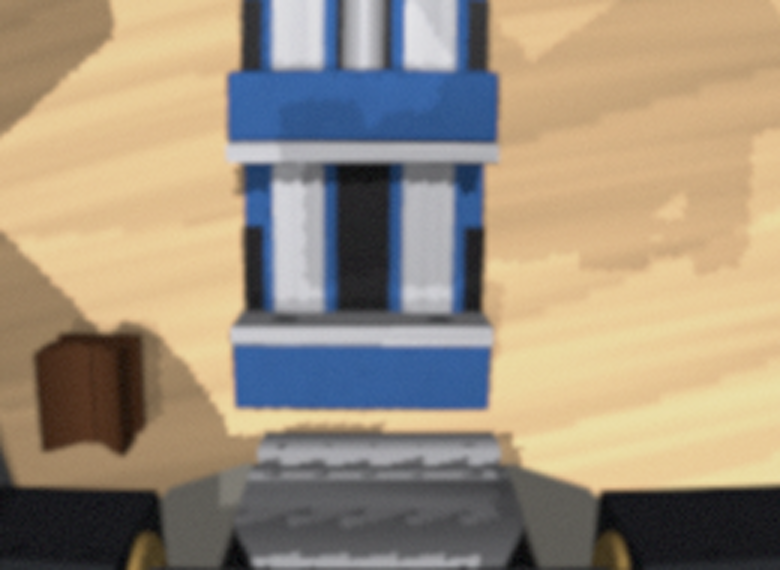

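The vice now lines up with the image, so a yaw of -0.195 is right. The near jaw's inner edge runs (227,161)–(498,161) and the far one's (233,328)–(492,328). The held block's top front edge is at (262..497,433).

Run:
```python
from h import *
import pickle
v=pickle.load(open("v2.pkl","rb"))
f=lambda u,w,z:atz(v,u/3+130,w/3+70,z,True)
P=np.array([f(*a,.052) for a in((227,161),(498,161),(233,328),(492,328))])
y=[np.arctan2(-e[0],e[1]) for e in(P[1]-P[0],P[3]-P[2])]
print(P.mean(0),y,np.linalg.norm(P[1]-P[0]),np.linalg.norm(P[3]-P[2]),np.linalg.norm((P[0]+P[1]-P[2]-P[3])/2))
ee=np.array(r.read_ee_pos()); Rt=R.from_rotvec(r.read_ee_rot()).as_matrix()
z=ee[2]+.036
for u in(262,497):
    k=f(u,433,z); print("edge in tool",Rt.T@(np.r_[k,z]-ee))
```

```text
[0.5006 0.3416] [np.float64(-0.19842029280170356), np.float64(-0.1962418600326114)] 0.09905270364789115 0.09799306609346134 0.06292682187813134
edge in tool [ 0.0298 -0.0178 -0.036 ]
edge in tool [ 0.0298  0.0167 -0.036 ]
```

Run:
```python
from h import *
import pickle
v=pickle.load(open("v2.pkl","rb"))
f=lambda u,w,z:atz(v,u/3+130,w/3+70,z,True)
ee=np.array(r.read_ee_pos()); Rt=R.from_rotvec(r.read_ee_rot()).as_matrix()
for u,w,h in((262,433,-.002),(497,433,-.002),(240,478,.036),(522,478,.036)):
    z=ee[2]+h; print(Rt.T@(np.r_[f(u,w,z),z]-ee))
```

```text
[ 0.0159 -0.0231  0.002 ]
[0.0159 0.0221 0.002 ]
[ 0.0226 -0.0214 -0.036 ]
[ 0.0226  0.0208 -0.036 ]
```

The in-hand offset averages about zero, with the two edge readings differing by ±3 mm. I'll place it and check from above.

Run:
```python
from h import *
import pickle
place([.5006,.342],.0245,-.197,.16)
go([.55,.333],.20,-.197); r.wait(.3); v=r.get_image("wrist"); pickle.dump(v,open("v3.pkl","wb")); print(r.read_clock())
crop(v,170,60,350,200,4.4,"v3")
```

```text
contact [-0.0518  0.2919 -3.6268] [0.5006 0.342  0.0243]
placed t 45.1917
45.9083
```

View pics/v3.png

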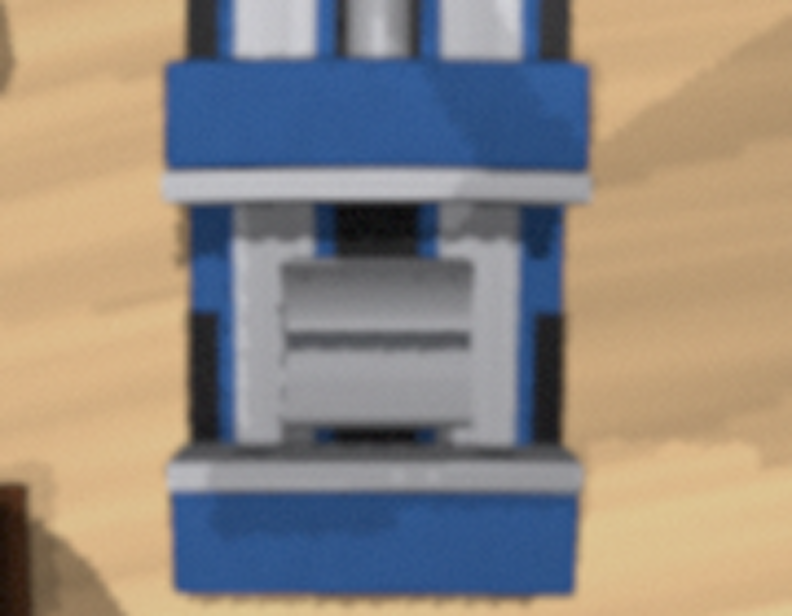

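The block sits flat, groove up and parallel to the jaws: its top outline is x 283–472, y 260–424, and the jaw inner edges are at y 203 and 461. Checking centring.

Run:
```python
from h import *
import pickle
v=pickle.load(open("v3.pkl","rb"))
f=lambda u,w,z:atz(v,u/4.4+170,w/4.4+60,z,True)
B=np.array([f(*a,.060) for a in((283,260),(472,260),(472,424),(283,424))]); J=np.array([f(*a,.052) for a in((163,203),(590,203),(168,461),(582,461))])
print(np.linalg.norm(B[1]-B[0]),np.linalg.norm(B[3]-B[0]),np.linalg.norm((J[0]+J[1]-J[2]-J[3])/2))
Rz=R.from_euler('z',-.197).as_matrix()[:2,:2]
print(B.mean(0),J.mean(0),"offset in vice frame",Rz.T@(B.mean(0)-J.mean(0)))
```

```text
0.04263020686686216 0.03773069484747388 0.06141818911643191
[0.5024 0.3415] [0.5005 0.3414] offset in vice frame [0.0019 0.0004]
```

It is centred within 2 mm, with sizes as given. Now I'll return the three.

Run:
```python
from h import *
O=json.load(open("O.json"))
for n in("oil","spray","blue"):
    pick(MAT[n],.060,MY); place(O[n],.060,TY)
go([.55,-.018],.28,.03); r.wait(.3); d=r.get_image("wrist"); print(r.read_clock())
cv2.imwrite("pics/w_tray2.png",cv2.resize(d["img"][:,:,::-1],(800,600),interpolation=cv2.INTER_CUBIC))
```

```text
opening 0.04958051852581847 F 30.00004278263077 t 50.4
 lifted 0.04923376057419119 [ 0.1593  0.2452 -1.6347]
  contact [-1.9632  0.8666  2.1987] [ 0.5809 -0.0694  0.06  ]
placed t 56.9083
opening 0.049407145383840535 F 29.99470433082024 t 60.0917
 lifted 0.04945763136173755 [ 0.2821  0.5367 -0.9589]
  contact [-0.9111  0.328   2.5593] [0.5838 0.0393 0.06  ]
placed t 66.9583
opening 0.04971121702692305 F 30.000096147850854 t 70.5333
 lifted 0.04944548336781951 [ 0.7855 -0.7394 -2.0689]
  contact [-2.4575 -0.4849  2.0571] [ 0.5274 -0.0201  0.0601]
placed t 77.2
77.9583
```

View pics/w_tray2.png

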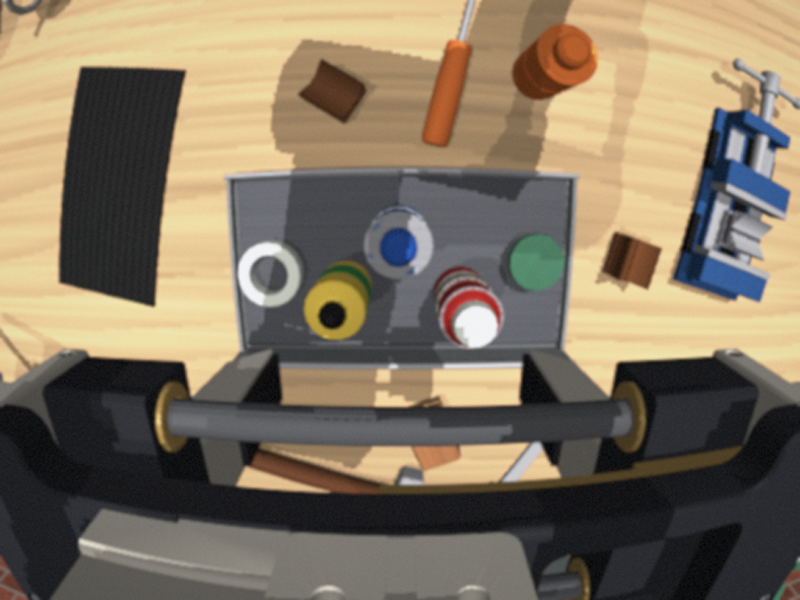

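The view matches the first one: blue cap (399,246), oil spout (332,315) and spray cap (475,325) are each within about 1 px of where they were. The tape and paste have not moved, and the V-block is in the vice.

```bash
python3 -c "
from h import *
print(r.sign_off())"
```

```text
the job is handed in; nothing more can be done
None
```

The job is handed in: the V-block sits groove up in the vice, centred within about 2 mm, and the spray can, oil bottle and blue tin stand upright back on their spots (about 1 px shift in the wrist view), with the paste tin and tape roll unmoved, at about 78 of the 144 s.

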